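Move the blue mixing slab from the wash rack to the drying rest

ROBOT

A 7-joint arm with a two-finger parallel gripper is mounted at the origin on the work surface. World frame = base frame: x ahead of the robot, y to its left, z up, the work surface at z = 0. Lengths are in m, angles in rad, forces in N, time in s.
With the tool pointing down it reaches from about 0.4 to 0.875 m from the base axis. Payload 19.3 kg.
Tool frame: the origin (TCP) lies midway between the tips of the shut fingers; the grasp point (between the pads) lies manip.tcp_to_grasp behind it (manip.tcp_to_grasp is the distance from the TCP to the grasp point, in m); z points along the fingers, y is the direction in which the jaws open and shut (so a half turn about z gives the same grasp; the last joint's range is limited). The gripper opens to 85 mm and grips with 20 to 120 N. Pads are 22 mm wide; open, the fingers measure 114 mm over their backs; the gripper's body (76 mm by 85 mm) begins 54 mm behind the grasp point. The pads swing forward as they close: fully open they stand 13 mm farther back than shut.
Start: joints at [1.253, 0.521, -0.036, 1.599, 0.021, 1.021, -0.113], TCP at [0.153, -0.606, 0.231] pointing down, gripper open.
Joint ranges: [-2.91, 2.91], [-0.3, 2.13], [-1.5, 1.42], [0.17, 2.43], [-1.26, 4.41], [0.16, 1.93], [-2.52, 2.52]. Speed limits (rad/s): [1.89, 1.89, 2.39, 2.39, 3.01, 3.01, 3.01].

INTERFACE

Orientations are given as a unit quaternion [x, y, z, w].
In Python, from workcell import manip gives the robot as it stands.
- The arm moves only by the tool play_rows, never from a script. Its argument "steps" is a list of rows, each an object of numbers: "grip": the finger opening in m, from 0 to 0.0854; "tx", "ty", "tz": the shift along the tool's x, y, z in m; "yaw": the turn about the tool's z in degrees. A call has 1 to 12 rows; each row is the pose to reach, as a shift and turn from the pose measured when the call began, along the tool's axes at that moment; what a row does not reach only later rows make up. A row lasts 1/12 s, in which the tool goes at most 41.7 mm and 7.16 degrees, less where a joint would pass 70% of its speed; a pose out of reach is approached as far as the arm can. A call with a gripper value outside its range is refused whole. The fingers move at their own pace and stop on an object; "squeeze" is the grip in N (left out, the last holds). Time passes only in rows, so rows that repeat a pose let the fingers close. It gives the time, the measured TCP pose, the force and the opening at its end, in the units of the state.
- manip.state(): the state, without advancing time (a new reading comes with each control period).
- manip.camera(name): name is "scene" or "top" or "wrist"; returns a dict with "pixels" (420x560x3 uint8, red, green, blue), "intrinsics" (3x3 intrinsics, pixels), "k1" (the pictures are not rectified: a ray, as slopes to the right and down, at radius r is drawn at 1 + k1 r^2 times it, then the intrinsics apply), "world_from_camera" (4x4, takes a point from camera to world coordinates); the wrist camera has in their place "tool_from_camera" (4x4, takes a point from camera to tool coordinates, whose origin is the TCP and whose axes are the flange's). Camera axes: x right, y down, z forward; pixel columns grow to the right and rows downward; lengths in m; the calibration is good to about 2 mm. A picture is of the moment at which its call begins: read the wrist's pose just before it. There is no depth.
- manip.job_done(): hands the job in, once; it reports no verdict.
The state is a dict: "t": time; "joint_pos": joint angles; "dq": joint speeds; "joint_efforts": joint torques, N m; "ee_pos": TCP position; "ee_rot": TCP orientation; "ft_force": force on the tool from outside, world axes, zero at the start; "ft_torque": the same for the moment, N m; "opening": finger opening in m.
Only numpy, scipy, OpenCV 4.12 (cv2) and the standard library are available. Lean on these libraries where they do the work, as an engineer would, in place of code of your own. Each camera call takes 0.05 s, during which the arm holds its last target.

TASK

Slide the blue mixing slab up out of the slotted wash rack by its upper edge and stand it on the drying rest: lower edge between the lip and the red board, within the board's width, leaning back against the board. Lower it gently until it is down on the rest rather than dropping it, then let go; leave the other two slabs in the rack and do not disturb or strike the other things on the bench.

Things in the scene. Friction and masses are not known exactly. Their poses are not given: they have to be found in the camera images.
- slab_blue: Blue mixing slab: rigid plate 80 mm wide (x), 10 mm thick (y, face normal), 110 mm tall (z), about 0.15 to 0.31 kg. It starts upright on its 80 mm edge in one of the rack's three slots, its upper 60 mm standing out of the guides. Origin at the centre of its lower edge face. Both faces are alike
- slab_blue_top (a point): Centre of the blue slab's upper edge face, 110 mm along the slab's z from its origin
- slab_white: White mixing slab, the same size, standing in another slot of the rack; it must stay there. Origin at the centre of its lower edge face, z up along the slab
- slab_green: Green mixing slab, the same size, standing in another slot of the rack; it must stay there. Origin at the centre of its lower edge face, z up along the slab
- rack: Grey slotted wash rack, 112 (x) by 170 mm (y), fixed. Three slots at y = -50, 0, +50 mm, one slab in each: slab width along rack x, face normal along rack y. Slot floor 10 mm above the bench. Guides hold the slab's side edges with 1 to 3 mm of play and end at 60 mm; slab tops are at 120 mm, 40 mm between neighbouring faces. Origin: centre of underside, z up
- rest: Drying rest, fixed: steel foot 110 by 150 mm (x from -70 to +40), red back board 150 mm wide, 65 mm up its slope, leaning back 20 degrees towards -x, steel lip in front. Its floor is 12 mm above the bench; the board's front face meets it at x = 0 and ends at x = -22, z = 73 mm. Origin on that line's middle, at bench level; z up, y along the board, +x the open side, roughly away from the robot
- rest_lip (a point): Middle of the top inner edge of the rest's lip: 24 mm along the rest's x, 30 mm above the bench. The slab's lower edge goes on the floor between board and lip, its width along the rest's y, its face leaning on the board
- model_a: a plaster tooth model: round white base 68 mm across with a tan top and a ring of teeth, 47 mm tall in all. Bystander; origin at the centre of its underside
- model_b: a second, identical plaster tooth model. Bystander; origin at the centre of its underside
- sponge: flat round yellow sponge disc, 76 mm across, 14 mm tall (stiff). Bystander; origin at the centre of its underside
- bottle: white plastic bottle with a blue label, 56 mm across, 140 mm tall. Bystander; origin at the centre of its underside
- jar: small clear open cup, 52 mm across the rim, 35 mm tall. Bystander; origin at the centre of its underside
- articulator: white jaw-hinge frame (90 x 110 mm, 120 mm tall, red crossbar) clamping a plaster model, fixed to the bench. Bystander; origin at the centre of its underside
Not all that is in view belongs to the job. Several things have the shape of the slab_blue; the one meant has the colours described above. Leave any yellow look-alike of the rest alone.

How it is judged:
On the way, in this order (a step that is already met when the one before it is completed fails the run):
1. the blue slab has been slid up, upright, until its lower edge is clear of the rack's guides (height (world z) of slab_blue above 0.062 m and angle between slab_blue's own z axis and vertical below 0.8 rad), for 0.1 s.
2. the blue slab is lowered onto the rest while still held: its lower edge is between board and lip, less than 20 mm above the floor there, and the fingers still touch it (x of slab_blue in the frame of rest between -0.006 and 0.03 m and y of slab_blue in the frame of rest between -0.035 and 0.035 m and z of slab_blue in the frame of rest below 0.032 m and contact force between the fingers and slab_blue above 0.3 N), for 0.1 s.
At the end, for the whole second after the job is handed in: Blue slab still and released on the rest: lower edge on the floor between board and lip, within 35 mm of the middle along it, square to the board within 0.2 rad, leaning back on the board 0.15 to 0.70 rad; white and green slabs within 20 mm of their starts (x of slab_blue in the frame of rest between -0.006 and 0.03 m and y of slab_blue in the frame of rest between -0.035 and 0.035 m and z of slab_blue in the frame of rest between 0.006 and 0.024 m and angle between slab_blue's own z axis and vertical between 0.15 and 0.7 rad and x of slab_blue_top in the frame of rest below -0.012 m and angle between the x axis of slab_blue and the y axis of rest, either way round below 0.2 rad and linear speed of slab_blue below 0.02 m/s and angular speed of slab_blue below 0.1 rad/s and distance of each of slab_white, slab_green from where it was at the start of the episode below 0.02 m); the robot touches nothing.
It fails at once if the white or green slab is moved more than 20 mm (distance of any of slab_white, slab_green from where it was at the start of the episode above 0.02 m).
It fails at once if a bystander on the bench is pushed more than 40 mm or knocked over (distance of any of model_a, model_b, sponge, bottle, jar from where it was at the start of the episode above 0.04 m or angle between any of model_a, model_b, sponge, bottle, jar's own z axis and vertical above 0.6 rad).
It fails at once if something hits the fixed articulator with more than 15 N (contact force between articulator and anything else above 15 N).
It also fails if it takes over 37 s, if anything falls off the work surface, if the arm or the gripper's body presses on something with over 40 N, if the wrist force passes 120 N, or if a joint passes its speed limit or range.

## Working session

There is one attempt and no reset: what is moved stays moved. The work goes in short steps, Python scripts to look and compute and a tool call to move; the robot and the scene stay as the last step left them, time stands still between calls to the robot, and variables do not carry over. Pictures are saved under pics/ and viewed, and the job is handed in when it is done.

Besides the shell and the picture viewer there is one more tool, called in YAML: its name, and indented under it one key for each argument. play_rows: Moves the arm, as the interface text tells. Its arguments: {"type":"object","properties":{"steps":{"type":"array"},"squeeze":{"type":"number"}},"required":["steps"]}

```bash
mkdir -p pics
cat > h.py <<'E'
import numpy as np, cv2
from workcell import manip
from scipy.spatial.transform import Rotation as R
def cam(n,save=None):
    c=manip.camera(n)
    if save: cv2.imwrite('pics/'+save,c['pixels'][:,:,::-1])
    return c
def T(c,s=None):
    if 'world_from_camera' in c: return np.array(c['world_from_camera'])
    M=np.eye(4);M[:3,:3]=R.from_quat(s['ee_rot']).as_matrix();M[:3,3]=s['ee_pos']
    return M@np.array(c['tool_from_camera'])
def ray(c,uv,s=None):
    K=np.array(c['intrinsics']);k=c['k1']
    p=cv2.undistortPoints(np.array([[uv]],float),K,np.array([k,0,0,0,0.]))[0,0]
    M=T(c,s);d=M[:3,:3]@np.array([p[0],p[1],1]);return M[:3,3],d/np.linalg.norm(d)
def onz(c,uv,z,s=None):
    o,d=ray(c,uv,s);return o+d*(z-o[2])/d[2]
def proj(c,P,s=None):
    q=np.linalg.inv(T(c,s))@np.append(P,1);x=q[:2]/q[2];x=x*(1+c['k1']*(x@x));K=np.array(c['intrinsics'])
    return K[:2,:2]@x+K[:2,2]
E
python3 - <<'E'
from h import *
s=manip.state();print(s, manip.tcp_to_grasp)
for n in('scene','top','wrist'):
    c=cam(n,n+'0.png');print(n,c['k1'],np.round(c['intrinsics'],1).tolist(),np.round(T(c,s),3).tolist())
    import pickle;pickle.dump({k:c[k] for k in c},open(n+'0.pkl','wb'))
E
```

```text
{'t': 0.0, 'joint_pos': array([ 1.2528025 ,  0.52202469, -0.03633977,  1.59998892,  0.02118618,
        1.02108786, -0.11275546]), 'dq': array([-0.0010142 ,  0.00065143,  0.00179928,  0.00120016,  0.00034155,
        0.0002959 , -0.00077194]), 'joint_efforts': array([-9.40884238e-04, -9.27139807e+01,  1.97933011e+00, -3.69951832e+01,
        1.78087084e-02,  8.07208009e-03, -4.91092931e-05]), 'ee_pos': array([ 0.15318643, -0.605598  ,  0.23072577]), 'ee_rot': array([ 9.92332103e-01,  1.23598876e-01, -9.99282789e-05, -5.53287786e-04]), 'ft_force': array([-0.65484494, -0.65753806, -0.13936933]), 'ft_torque': array([-0.0826543 ,  0.0194467 ,  0.01657332]), 'opening': 0.08577654462309842} 0.0187
scene -0.18132993772179137 [[501.4, 0.0, 283.3], [0.0, 501.4, 210.1], [0.0, 0.0, 1.0]] [[-0.202, 0.729, -0.654, 1.451], [0.979, 0.149, -0.136, 0.151], [-0.002, -0.668, -0.744, 1.139], [0.0, 0.0, 0.0, 1.0]]
top -0.020234955460088654 [[458.3, 0.0, 272.7], [0.0, 458.3, 209.6], [0.0, 0.0, 1.0]] [[0.002, -0.998, 0.061, 0.491], [-1.0, -0.001, 0.008, -0.053], [-0.008, -0.061, -0.998, 1.275], [0.0, 0.0, 0.0, 1.0]]
wrist -0.05694764032091165 [[290.2, 0.0, 279.6], [0.0, 290.2, 209.4], [0.0, 0.0, 1.0]] [[0.244, -0.928, -0.28, 0.224], [-0.97, -0.234, -0.069, -0.587], [-0.002, 0.289, -0.957, 0.374], [0.0, 0.0, 0.0, 1.0]]
```

```bash
sleep 5; ls pics
```

```text
scene0.png
top0.png
wrist0.png
```

View pics/scene0.png

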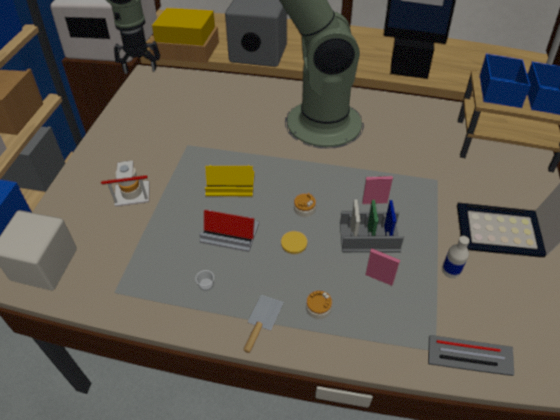

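View pics/top0.png

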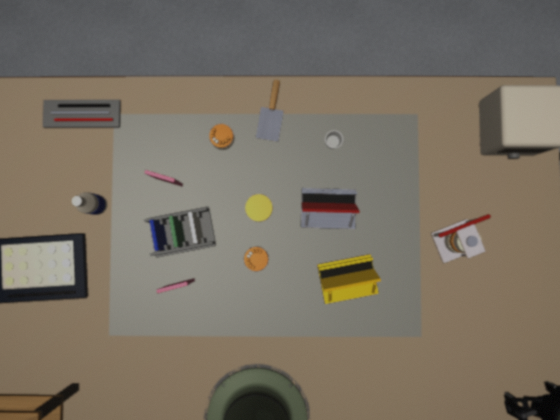

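The three upright slabs in the rack are white (195,228), green (175,232) and blue (157,235) in the top view. Pink cards stand near the rack. The red-board rest is at (330,207), and the yellow look-alike at (348,278) is to be left alone. I'll enlarge to confirm.

Run:
```python
import cv2,numpy as np
t=cv2.imread('pics/top0.png');s=cv2.imread('pics/scene0.png')
a=cv2.resize(t[195:265,140:225],None,fx=4.5,fy=4.5,interpolation=cv2.INTER_CUBIC)
b=cv2.resize(t[175:240,290:370],None,fx=4.5,fy=4.5,interpolation=cv2.INTER_CUBIC)
c=cv2.resize(s[190:260,330:415],None,fx=4.2,fy=3.8,interpolation=cv2.INTER_CUBIC)
d=cv2.resize(s[200:260,190:270],None,fx=4.2,fy=3.8,interpolation=cv2.INTER_CUBIC)
im=np.zeros((600,760,3),np.uint8)
for p,(y,x) in((a,(0,0)),(b,(0,385)),(c,(320,0)),(d,(320,385))):
    im[y:y+p.shape[0],x:x+p.shape[1]]=p[:600-y,:760-x]
cv2.imwrite('pics/crop0.png',im)
```

```text
(no output)
```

View pics/crop0.png

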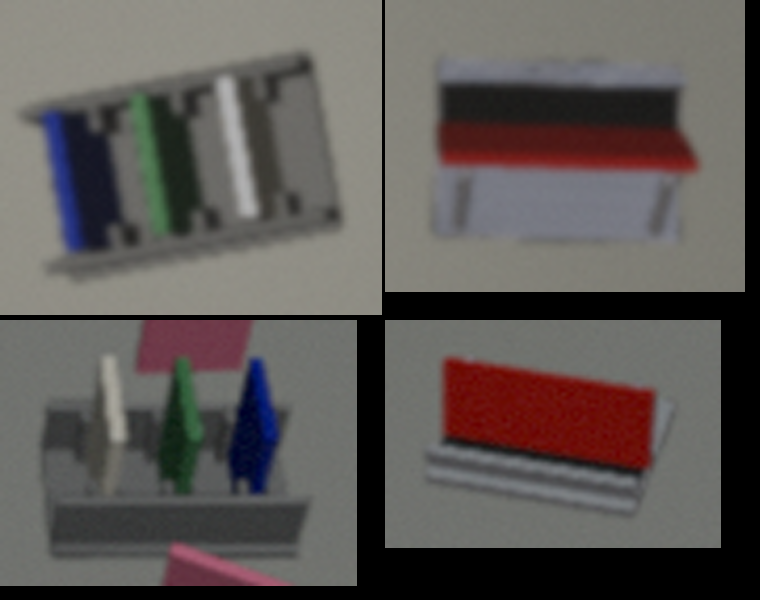

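Crop confirmed: blue is the left-most slab in the top view (right-most in the scene view), and the red board's rest has its lip on the far side (+x). Now measuring both.

Run:
```python
from h import *
import pickle
c=pickle.load(open('top0.pkl','rb'));im=c['pixels'].astype(int)
r,g,b=im[...,0],im[...,1],im[...,2]
def rect(m,z,name,roi):
    k=np.zeros(m.shape,bool);k[roi[0]:roi[1],roi[2]:roi[3]]=1;m=m&k
    ys,xs=np.nonzero(m);rc=cv2.minAreaRect(np.stack([xs,ys],1).astype(np.float32));bx=cv2.boxPoints(rc)
    print(name,len(xs),np.round(rc[0],1),np.round(rc[1],1))
    W=np.array([onz(c,p,z) for p in bx]);print(np.round(W,4).tolist());print(' mean',np.round(W.mean(0),4))
    P=np.array([onz(c,(x,y),z)[:2] for x,y in zip(xs,ys)]);C=P.mean(0);w,v=np.linalg.eigh(np.cov(P.T));print(' cen',C,'long axis',v[:,1], 'ang deg',np.degrees(np.arctan2(v[1,1],v[0,1])))
R_=(205,260,145,225)
rect((b>90)&(b-r>50),.12,'blue',R_)
rect((g-r>25)&(g>80),.12,'green',R_)
rect((r>150)&(g>150)&(b>140),.12,'white',R_)
rect((r>120)&(g<60),.073,'redtop',(180,235,290,370))
print(im[230,150:165].tolist())
for n,uv,z in(('foot corners',None,0),):
  pass
# rest foot crop corners
for uv in((438,58),(682,62),(432,237),(682,241)):
    p=(290+(uv[0]-385)/4.5,175+uv[1]/4.5);print(uv,np.round(onz(c,p,.012),4))
for uv in((438,163),(697,170)):
    p=(290+(uv[0]-385)/4.5,175+uv[1]/4.5);print('boardtop back',np.round(onz(c,p,.073),4))
for uv in((441,127),(677,127)):
    p=(290+(uv[0]-385)/4.5,175+uv[1]/4.5);print('board bottom?',np.round(onz(c,p,.012),4))
```

```text
blue 101 [153.5 234.5] [29.8  3.4]
[[0.5347, 0.2682, 0.12], [0.5362, 0.2599, 0.12], [0.4623, 0.2455, 0.12], [0.4608, 0.2538, 0.12]]
 mean [0.4985 0.2568 0.12  ]
 cen [0.49921573 0.25693092] long axis [-0.9808671  -0.19467854] ang deg -168.7740542979541
green 103 [172.9 230.9] [30.4  3.5]
[[0.5447, 0.219, 0.12], [0.5462, 0.2104, 0.12], [0.4705, 0.1966, 0.12], [0.4691, 0.2052, 0.12]]
 mean [0.5076 0.2078 0.12  ]
 cen [0.5086978  0.20797888] long axis [-0.98235815 -0.18700928] ang deg -169.2216996845081
white 92 [192.  227.5] [29.6  3. ]
[[0.5524, 0.1705, 0.12], [0.5538, 0.1629, 0.12], [0.4804, 0.1486, 0.12], [0.479, 0.1561, 0.12]]
 mean [0.5164 0.1595 0.12  ]
 cen [0.51622249 0.15940281] long axis [-0.98205396 -0.18860014] ang deg -169.1288990555948
redtop 44 [330.5 210.8] [53.   1.2]
[[0.5621, -0.1259, 0.073], [0.5652, -0.126, 0.073], [0.5614, -0.2652, 0.073], [0.5583, -0.2651, 0.073]]
 mean [ 0.5618 -0.1956  0.073 ]
 cen [ 0.56132838 -0.20140145] long axis [0.02400528 0.99971183] ang deg 88.62446637014108
[[112, 114, 126], [76, 82, 127], [50, 61, 132], [36, 49, 123], [30, 39, 98], [24, 29, 66], [21, 24, 43], [23, 25, 39], [23, 25, 37], [20, 22, 36], [23, 23, 38], [21, 23, 37], [23, 23, 38], [26, 28, 40], [50, 51, 59]]
(438, 58) [ 0.6288 -0.1237  0.012 ]
(682, 62) [ 0.6266 -0.2737  0.012 ]
(432, 237) [ 0.5188 -0.1198  0.012 ]
(682, 241) [ 0.5166 -0.2727  0.012 ]
boardtop back [ 0.5606 -0.1202  0.073 ]
boardtop back [ 0.5568 -0.2712  0.073 ]
board bottom? [ 0.5863 -0.1254  0.012 ]
board bottom? [ 0.5865 -0.2702  0.012 ]
```

```bash
cat >> h.py <<'E'
def shift(P,yawdeg):
    s=manip.state();M=R.from_quat(s['ee_rot']).as_matrix()
    d=M.T@(np.array(P)-s['ee_pos']);cur=np.degrees(np.arctan2(M[1,0],M[0,0]))
    w=(yawdeg-cur+180)%360-180
    return np.round(d,4).tolist(),'yaw',round(-w,2),'cur',round(cur,2),'t',round(s['t'],2),'opening',round(s['opening'],4)
E
python3 -c "
from h import *
print(shift((.42,-.33,.26),10.8));print(shift((.50,.257,.25),10.8))"
```

```text
([0.3263, -0.2018, -0.029], 'yaw', np.float64(3.4), 'cur', np.float64(14.2), 't', 0.15, 'opening', 0.0857)
([0.5478, -0.7513, -0.0185], 'yaw', np.float64(3.4), 'cur', np.float64(14.2), 't', 0.15, 'opening', 0.0857)
```

play_rows:
  steps:
    - {"tx": 0.04,"ty": -0.025,"tz": -0.03,"yaw": 1}
    - {"tx": 0.075,"ty": -0.045,"tz": -0.03,"yaw": 3.4}
    - {"tx": 0.11,"ty": -0.065,"tz": -0.03,"yaw": 3.4}
    - {"tx": 0.145,"ty": -0.09,"tz": -0.03,"yaw": 3.4}
    - {"tx": 0.18,"ty": -0.11,"tz": -0.03,"yaw": 3.4}
    - {"tx": 0.215,"ty": -0.135,"tz": -0.03,"yaw": 3.4}
    - {"tx": 0.25,"ty": -0.155,"tz": -0.03,"yaw": 3.4}
    - {"tx": 0.285,"ty": -0.18,"tz": -0.03,"yaw": 3.4}
    - {"tx": 0.32,"ty": -0.2,"tz": -0.03,"yaw": 3.4}
    - {"tx": 0.335,"ty": -0.235,"tz": -0.03,"yaw": 3.4,"grip": 0.04}
    - {"tx": 0.35,"ty": -0.27,"tz": -0.03,"yaw": 3.4,"grip": 0.04}
    - {"tx": 0.365,"ty": -0.305,"tz": -0.03,"yaw": 3.4,"grip": 0.04}
  squeeze: 40

```text
invalid input at $.steps[0]: expected keys grip, tx, ty, tz, yaw
```

```bash
python3 -c "
from h import *
print(shift((.50,.257,.25),10.8),manip.state()['joint_pos'],manip.state()['ee_pos'])"
```

```text
([0.5478, -0.7513, -0.0185], 'yaw', np.float64(3.4), 'cur', np.float64(14.2), 't', 0.15, 'opening', 0.0857) [ 1.25278542  0.52187811 -0.03631314  1.59986884  0.02118637  1.0211201
 -0.11275226] [ 0.15320395 -0.60566445  0.23086042]
```

play_rows:
  steps:
    - {"grip": 0.04,"tx": 0.04,"ty": -0.025,"tz": -0.03,"yaw": 1}
    - {"grip": 0.04,"tx": 0.075,"ty": -0.045,"tz": -0.03,"yaw": 3.4}
    - {"grip": 0.04,"tx": 0.11,"ty": -0.065,"tz": -0.03,"yaw": 3.4}
    - {"grip": 0.04,"tx": 0.145,"ty": -0.09,"tz": -0.03,"yaw": 3.4}
    - {"grip": 0.04,"tx": 0.18,"ty": -0.11,"tz": -0.03,"yaw": 3.4}
    - {"grip": 0.04,"tx": 0.215,"ty": -0.135,"tz": -0.03,"yaw": 3.4}
    - {"grip": 0.04,"tx": 0.25,"ty": -0.155,"tz": -0.03,"yaw": 3.4}
    - {"grip": 0.04,"tx": 0.285,"ty": -0.18,"tz": -0.03,"yaw": 3.4}
    - {"grip": 0.04,"tx": 0.32,"ty": -0.2,"tz": -0.03,"yaw": 3.4}
    - {"tx": 0.335,"ty": -0.235,"tz": -0.03,"yaw": 3.4,"grip": 0.04}
    - {"tx": 0.35,"ty": -0.27,"tz": -0.03,"yaw": 3.4,"grip": 0.04}
    - {"tx": 0.365,"ty": -0.305,"tz": -0.03,"yaw": 3.4,"grip": 0.04}
  squeeze: 40

```text
t: 1.15
ee_pos: [0.4325, -0.2181, 0.2609]
ee_rot: [0.996, 0.095, -0.0, -0.001]
ft_force: [1.0, -0.4, 0.9]
opening: 0.0399
```

```bash
python3 -c "
from h import *
print(shift((.50,.257,.25),10.8),manip.state()['joint_pos'],manip.state()['ee_pos'])"
```

```text
([0.1556, -0.4539, 0.0114], 'yaw', np.float64(0.05), 'cur', np.float64(10.85), 't', 1.15, 'opening', 0.0399) [ 0.50810751  0.26890364 -0.19850899  1.91580064  0.06276344  0.96369995
 -1.10083504] [ 0.43254751 -0.21809448  0.26086555]
```

play_rows:
  steps:
    - {"grip": 0.04,"tx": 0.013,"ty": -0.038,"tz": 0.01,"yaw": 0}
    - {"grip": 0.04,"tx": 0.026,"ty": -0.076,"tz": 0.01,"yaw": 0}
    - {"grip": 0.04,"tx": 0.039,"ty": -0.114,"tz": 0.01,"yaw": 0}
    - {"grip": 0.04,"tx": 0.052,"ty": -0.152,"tz": 0.01,"yaw": 0}
    - {"grip": 0.04,"tx": 0.065,"ty": -0.19,"tz": 0.01,"yaw": 0}
    - {"grip": 0.04,"tx": 0.078,"ty": -0.228,"tz": 0.01,"yaw": 0}
    - {"grip": 0.04,"tx": 0.091,"ty": -0.266,"tz": 0.01,"yaw": 0}
    - {"grip": 0.04,"tx": 0.104,"ty": -0.304,"tz": 0.01,"yaw": 0}
    - {"grip": 0.04,"tx": 0.117,"ty": -0.342,"tz": 0.01,"yaw": 0}
    - {"grip": 0.04,"tx": 0.13,"ty": -0.38,"tz": 0.01,"yaw": 0}
    - {"grip": 0.04,"tx": 0.143,"ty": -0.418,"tz": 0.01,"yaw": 0}
    - {"grip": 0.04,"tx": 0.155,"ty": -0.454,"tz": 0.01,"yaw": 0}

```text
t: 2.15
ee_pos: [0.4991, 0.2592, 0.2512]
ee_rot: [0.996, 0.095, -0.0, -0.001]
ft_force: [0.7, -0.7, 0.2]
opening: 0.0402
```

play_rows:
  steps:
    - {"grip": 0.04,"tx": 0,"ty": 0,"tz": 0,"yaw": 0}
    - {"grip": 0.04,"tx": 0,"ty": 0,"tz": 0,"yaw": 0}

```text
t: 2.32
ee_pos: [0.4984, 0.2615, 0.2506]
ee_rot: [0.995, 0.096, -0.001, -0.001]
ft_force: [-0.2, -1.3, -0.1]
opening: 0.04
```

```bash
python3 -c "
from h import *
import pickle
print(shift((.50,.257,.25),10.8),manip.state()['joint_pos'],manip.state()['ee_pos'])
s=manip.state();c=cam('wrist','w1.png');pickle.dump((c,s),open('w1.pkl','wb'))"
```

```text
([0.0007, 0.0048, 0.0006], 'yaw', np.float64(0.26), 'cur', np.float64(11.06), 't', 2.32, 'opening', 0.04) [-0.28829678  0.42603194 -0.40688425  1.7290341   0.18959811  1.02616261
 -2.13916389] [0.49841765 0.2615431  0.25063092]
```

View pics/w1.png

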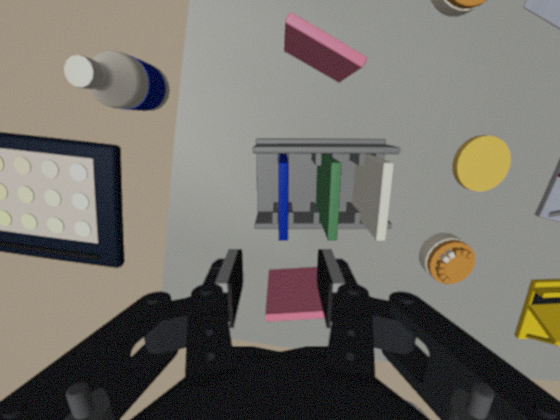

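The wrist view shows blue (283,197), green (328,197) and white (380,197) slabs, with a pink standing plate at (295,293). Measuring the blue top edge.

```bash
cat > m.py <<'E'
from h import *
import pickle
c,s=pickle.load(open('w1.pkl','rb'));im=c['pixels'].astype(int);r,g,b=im[...,0],im[...,1],im[...,2]
print('tcp px',proj(c,s['ee_pos'],s), im[200,274:296].tolist())
def m(mask,roi,name):
    k=np.zeros(mask.shape,bool);k[roi[0]:roi[1],roi[2]:roi[3]]=1;ys,xs=np.nonzero(mask&k)
    print(name,xs.min(),xs.max(),ys.min(),ys.max())
    P=np.array([onz(c,(x,y),.12,s)[:2] for x,y in zip(xs,ys)]);w,v=np.linalg.eigh(np.cov(P.T));C=P.mean(0)
    a=(P-C)@v[:,1];n=(P-C)@v[:,0]
    ext=lambda q:(np.percentile(q,.5),np.percentile(q,99.5))
    mid=C+v[:,1]*sum(ext(a))/2+v[:,0]*sum(ext(n))/2
    print(' C',C,'mid',mid,'ang',np.degrees(np.arctan2(v[1,1],v[0,1]))%180,'len',np.ptp(ext(a)),'wid',np.ptp(ext(n)))
m((b>110)&(b-r>60),(140,260,265,300),'blue')
m((b>60)&(b-r>40),(140,260,265,300),'blue all')
m((g>60)&(g-r>25),(140,260,310,350),'green all')
E
python3 m.py
```

```text
tcp px [280.37367342 262.08158703] [[127, 129, 130], [123, 121, 122], [124, 124, 122], [112, 115, 118], [74, 84, 122], [42, 57, 142], [17, 50, 146], [29, 47, 147], [30, 51, 147], [24, 44, 143], [12, 46, 142], [17, 43, 144], [21, 47, 142], [40, 50, 126], [76, 78, 106], [108, 108, 112], [123, 119, 119], [120, 122, 120], [120, 119, 120], [115, 116, 118], [116, 120, 120], [124, 125, 127]]
blue 278 287 163 239
 C [0.49771967 0.25885338] mid [0.49641044 0.25890075] ang 11.004818891971269 len 0.07710655995472537 wid 0.009015923860685175
blue all 278 288 154 240
 C [0.50139462 0.25972958] mid [0.50059311 0.25937289] ang 11.228187413081457 len 0.08550306677495352 wid 0.00990085496513608
green all 317 340 155 239
 C [0.51015905 0.21283653] mid [0.50787028 0.21514046] ang 13.586577454929369 len 0.08311274432041121 wid 0.021155244883255257
```

```bash
python3 -c "
from h import *
print(shift((.499,.2588,.135),11));print(shift((.499,.2588,.086),11))"
```

```text
([0.0003, 0.0009, 0.1157], 'yaw', np.float64(-0.07), 'cur', np.float64(10.93), 't', 2.37, 'opening', 0.0397)
([0.0003, 0.0009, 0.1647], 'yaw', np.float64(-0.07), 'cur', np.float64(10.93), 't', 2.37, 'opening', 0.0397)
```

play_rows:
  steps:
    - {"grip": 0.032,"tx": 0,"ty": 0.001,"tz": 0.025,"yaw": 0}
    - {"grip": 0.032,"tx": 0,"ty": 0.001,"tz": 0.05,"yaw": 0}
    - {"grip": 0.032,"tx": 0,"ty": 0.001,"tz": 0.075,"yaw": 0}
    - {"grip": 0.032,"tx": 0,"ty": 0.001,"tz": 0.095,"yaw": 0}
    - {"grip": 0.032,"tx": 0,"ty": 0.001,"tz": 0.1,"yaw": 0}
    - {"grip": 0.032,"tx": 0,"ty": 0.001,"tz": 0.1,"yaw": 0}
    - {"grip": 0.032,"tx": 0,"ty": 0.001,"tz": 0.1,"yaw": 0}

```text
t: 2.95
ee_pos: [0.4993, 0.2581, 0.1516]
ee_rot: [0.995, 0.095, -0.0, -0.0]
ft_force: [0.9, -0.2, -0.0]
opening: 0.0322
```

Run:
```python
from h import *
import pickle
s=manip.state();c=cam('wrist','w2.png');pickle.dump((c,s),open('w2.pkl','wb'))
print(s['ee_pos'],manip.state()['ee_pos'],'tcp px',proj(c,s['ee_pos'],s), 'slab top est px',proj(c,(.499,.2588,.12),s))
```

```text
[0.49929138 0.25806315 0.15163119] [0.49948517 0.2583972  0.15204389] tcp px [280.37075119 262.07980336] slab top est px [279.11324461 239.785802  ]
```

View pics/w2.png

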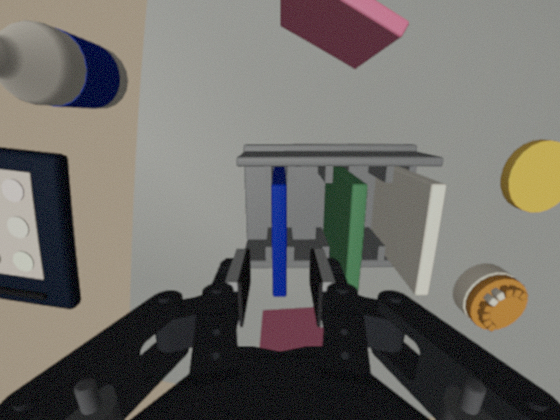

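Blue slab (279,240) lies centred between the fingers (245 and 315). Descending and closing.

play_rows:
  steps:
    - {"grip": 0.032,"tx": 0,"ty": 0,"tz": 0.02,"yaw": 0}
    - {"grip": 0.032,"tx": 0,"ty": 0,"tz": 0.04,"yaw": 0}
    - {"grip": 0.032,"tx": 0,"ty": 0,"tz": 0.058,"yaw": 0}
    - {"grip": 0.032,"tx": 0,"ty": 0,"tz": 0.066,"yaw": 0}
    - {"grip": 0.032,"tx": 0,"ty": 0,"tz": 0.066,"yaw": 0}
    - {"grip": 0.02,"tx": 0,"ty": 0,"tz": 0.066,"yaw": 0}
    - {"grip": 0.005,"tx": 0,"ty": 0,"tz": 0.066,"yaw": 0}
    - {"grip": 0.005,"tx": 0,"ty": 0,"tz": 0.066,"yaw": 0}
    - {"grip": 0.005,"tx": 0,"ty": 0,"tz": 0.066,"yaw": 0}
    - {"grip": 0.005,"tx": 0,"ty": 0,"tz": 0.066,"yaw": 0}

```text
t: 3.83
ee_pos: [0.5003, 0.2588, 0.0875]
ee_rot: [0.995, 0.095, 0.001, -0.001]
ft_force: [-0.9, -1.2, 8.9]
opening: 0.0093
```

Run:
```python
from h import *
s=manip.state();print(s['ee_pos'],s['opening'],s['ft_force'])
```

```text
[0.5002596  0.25882697 0.08747192] 0.009314161630636622 [-0.94998424 -1.1663658   8.87154333]
```

Gripped (opening 9.3 mm). Lifting straight up.

play_rows:
  steps:
    - {"grip": 0.005,"tx": 0,"ty": 0,"tz": -0.005,"yaw": 0}
    - {"grip": 0.005,"tx": 0,"ty": 0,"tz": -0.015,"yaw": 0}
    - {"grip": 0.005,"tx": 0,"ty": 0,"tz": -0.03,"yaw": 0}
    - {"grip": 0.005,"tx": 0,"ty": 0,"tz": -0.045,"yaw": 0}
    - {"grip": 0.005,"tx": 0,"ty": 0,"tz": -0.06,"yaw": 0}
    - {"grip": 0.005,"tx": 0,"ty": 0,"tz": -0.075,"yaw": 0}
    - {"grip": 0.005,"tx": 0,"ty": 0,"tz": -0.09,"yaw": 0}
    - {"grip": 0.005,"tx": 0,"ty": 0,"tz": -0.105,"yaw": 0}
    - {"grip": 0.005,"tx": 0,"ty": 0,"tz": -0.12,"yaw": 0}
    - {"grip": 0.005,"tx": 0,"ty": 0,"tz": -0.135,"yaw": 0}
    - {"grip": 0.005,"tx": 0,"ty": 0,"tz": -0.145,"yaw": 0}
    - {"grip": 0.005,"tx": 0,"ty": 0,"tz": -0.145,"yaw": 0}

```text
t: 4.83
ee_pos: [0.5006, 0.259, 0.2351]
ee_rot: [0.995, 0.095, 0.003, -0.002]
ft_force: [-0.2, 0.2, -3.1]
opening: 0.0092
```

Run:
```python
from h import *
s=manip.state();print(s['ee_pos'],s['opening'],s['ft_force'],s['joint_pos'])
cam('scene','s2.png')
a=cv2.imread('pics/s2.png');cv2.imwrite('pics/s2c.png',cv2.resize(a[90:270,230:470],None,fx=3.2,fy=3.2,interpolation=cv2.INTER_CUBIC))
print(shift((.605,-.197,.235),89))
```

```text
[0.50063274 0.25895628 0.23510593] 0.009209204601962426 [-0.15366458  0.18247672 -3.07340552] [-0.2856729   0.44019264 -0.4041138   1.75070593  0.20239291  0.98553948
 -2.1477093 ]
([0.017, 0.4672, -0.0024], 'yaw', np.float64(-78.13), 'cur', np.float64(10.87), 't', 4.88, 'opening', 0.0094)
```

View pics/s2c.png

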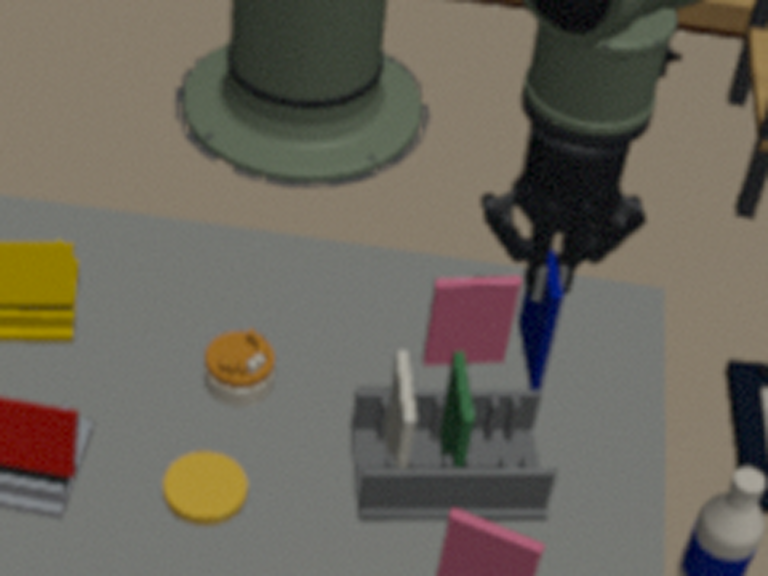

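Blue slab held upright at crop (540,320), clear of the rack; white and green unmoved. Carrying to above the rest.

play_rows:
  steps:
    - {"grip": 0.005,"tx": 0.0,"ty": 0.01,"tz": -0.005,"yaw": -1}
    - {"grip": 0.005,"tx": 0.001,"ty": 0.03,"tz": -0.005,"yaw": -3}
    - {"grip": 0.005,"tx": 0.002,"ty": 0.06,"tz": -0.005,"yaw": -8}
    - {"grip": 0.005,"tx": 0.003,"ty": 0.09,"tz": -0.005,"yaw": -13}
    - {"grip": 0.005,"tx": 0.004,"ty": 0.12,"tz": -0.005,"yaw": -18}
    - {"grip": 0.005,"tx": 0.006,"ty": 0.15,"tz": -0.005,"yaw": -23}
    - {"grip": 0.005,"tx": 0.007,"ty": 0.18,"tz": -0.005,"yaw": -28}
    - {"grip": 0.005,"tx": 0.008,"ty": 0.21,"tz": -0.005,"yaw": -33}
    - {"grip": 0.005,"tx": 0.01,"ty": 0.24,"tz": -0.005,"yaw": -38}
    - {"grip": 0.005,"tx": 0.011,"ty": 0.27,"tz": -0.005,"yaw": -43}
    - {"grip": 0.005,"tx": 0.012,"ty": 0.3,"tz": -0.005,"yaw": -48}
    - {"grip": 0.005,"tx": 0.013,"ty": 0.33,"tz": -0.005,"yaw": -53}

```text
t: 5.88
ee_pos: [0.5749, -0.0645, 0.237]
ee_rot: [0.847, 0.531, 0.002, -0.001]
ft_force: [-0.2, 0.4, -3.3]
opening: 0.0095
```

Run:
```python
from h import *
print(shift((.603,-.197,.235),89),manip.state()['ee_pos'])
```

```text
([-0.1069, 0.0831, 0.0017], 'yaw', np.float64(-24.88), 'cur', np.float64(64.12), 't', 5.88, 'opening', 0.0095) [ 0.57491064 -0.06452113  0.23703373]
```

play_rows:
  steps:
    - {"grip": 0.005,"tx": -0.025,"ty": 0.02,"tz": 0,"yaw": -5}
    - {"grip": 0.005,"tx": -0.045,"ty": 0.035,"tz": 0,"yaw": -10}
    - {"grip": 0.005,"tx": -0.065,"ty": 0.05,"tz": 0,"yaw": -15}
    - {"grip": 0.005,"tx": -0.085,"ty": 0.065,"tz": 0,"yaw": -20}
    - {"grip": 0.005,"tx": -0.1,"ty": 0.078,"tz": 0,"yaw": -24}
    - {"grip": 0.005,"tx": -0.107,"ty": 0.083,"tz": 0,"yaw": -25}
    - {"grip": 0.005,"tx": -0.107,"ty": 0.083,"tz": 0,"yaw": -25}
    - {"grip": 0.005,"tx": -0.107,"ty": 0.083,"tz": 0,"yaw": -25}
    - {"grip": 0.005,"tx": -0.107,"ty": 0.083,"tz": 0,"yaw": -25}

```text
t: 6.63
ee_pos: [0.6027, -0.1958, 0.2362]
ee_rot: [0.712, 0.702, 0.002, -0.001]
ft_force: [-0.0, -0.4, -2.9]
opening: 0.0094
```

Run:
```python
from h import *
import pickle
s=manip.state();c=cam('wrist','w3.png');pickle.dump((c,s),open('w3.pkl','wb'));c=cam('scene','s3.png');pickle.dump(c,open('s3.pkl','wb'))
print(shift((.603,-.197,.235),89),manip.state()['ee_pos'])
a=cv2.imread('pics/s3.png');cv2.imwrite('pics/s3c.png',cv2.resize(a[110:290,150:350],None,fx=3.2,fy=3.2,interpolation=cv2.INTER_CUBIC))
```

```text
([-0.0012, 0.0002, 0.0016], 'yaw', np.float64(0.17), 'cur', np.float64(89.17), 't', 6.73, 'opening', 0.0093) [ 0.60285836 -0.19583063  0.23663086]
```

View pics/w3.png

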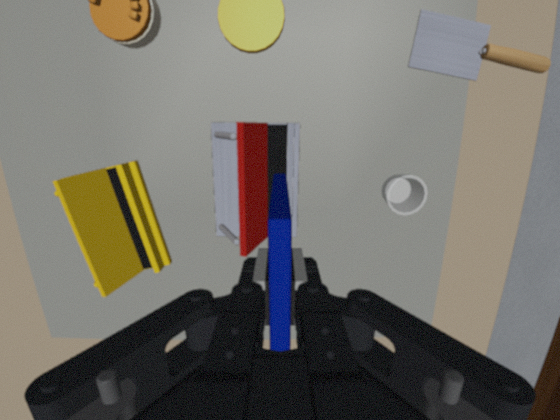

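View pics/s3c.png

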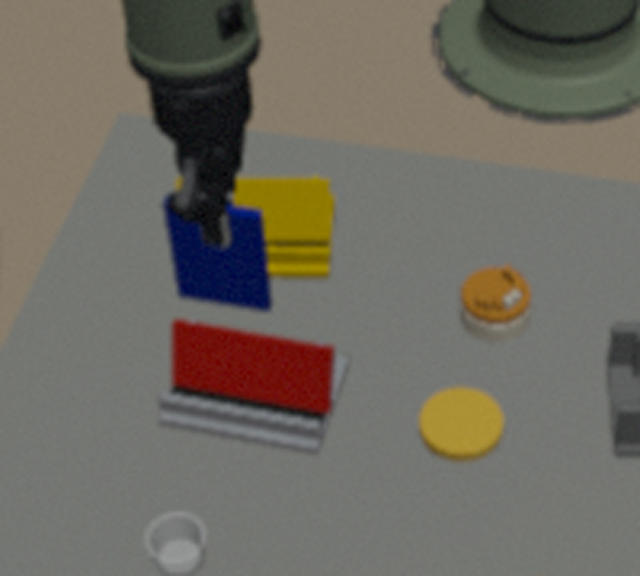

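Run:
```python
from h import *
import pickle
c,s=pickle.load(open('w3.pkl','rb'));im=c['pixels']
for v in(130,150,165):
    print(v,[(u,im[v,u].tolist()) for u in list(range(208,216))+list(range(234,246))+list(range(262,304))] if v==150 else '')
cr=im[110:270,195:315,::-1];cv2.imwrite('pics/w3c.png',cv2.resize(cr,None,fx=3.7,fy=3.7,interpolation=cv2.INTER_CUBIC))
```

```text
130 
150 [(208, [148, 148, 145]), (209, [145, 148, 142]), (210, [145, 146, 142]), (211, [142, 144, 142]), (212, [144, 146, 149]), (213, [144, 147, 156]), (214, [144, 149, 160]), (215, [147, 148, 159]), (234, [146, 152, 162]), (235, [143, 143, 155]), (236, [147, 130, 139]), (237, [149, 94, 100]), (238, [151, 54, 55]), (239, [149, 33, 26]), (240, [151, 34, 29]), (241, [149, 33, 24]), (242, [151, 40, 34]), (243, [133, 31, 24]), (244, [115, 21, 26]), (245, [100, 0, 0]), (262, [105, 32, 25]), (263, [110, 26, 27]), (264, [103, 15, 18]), (265, [103, 11, 8]), (266, [103, 36, 27]), (267, [71, 23, 22]), (268, [44, 32, 28]), (269, [31, 25, 26]), (270, [22, 31, 28]), (271, [41, 40, 43]), (272, [30, 30, 35]), (273, [27, 20, 21]), (274, [27, 29, 28]), (275, [30, 31, 30]), (276, [16, 28, 30]), (277, [22, 30, 20]), (278, [30, 32, 29]), (279, [17, 12, 18]), (280, [21, 22, 20]), (281, [27, 26, 30]), (282, [33, 40, 35]), (283, [22, 26, 21]), (284, [28, 29, 31]), (285, [31, 35, 36]), (286, [87, 90, 91]), (287, [131, 131, 138]), (288, [143, 147, 154]), (289, [138, 142, 154]), (290, [141, 144, 155]), (291, [140, 145, 154]), (292, [142, 143, 152]), (293, [141, 143, 150]), (294, [143, 147, 156]), (295, [147, 151, 161]), (296, [148, 152, 163]), (297, [148, 151, 160]), (298, [138, 141, 147]), (299, [131, 132, 130]), (300, [140, 142, 138]), (301, [149, 149, 144]), (302, [151, 152, 148]), (303, [149, 151, 145])]
165
```

View pics/w3c.png

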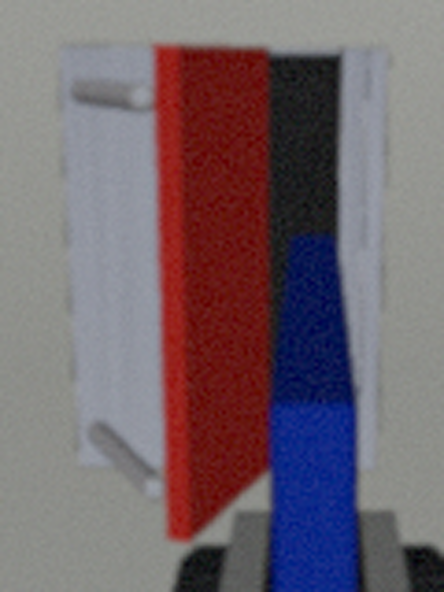

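Run:
```python
from h import *
import pickle
c,s=pickle.load(open('w3.pkl','rb'));f=lambda n,u,v,z:print(n,np.round(onz(c,(u,v),z,s),4))
for v in(150,):
    f('foot back',211.8,v,.012);f('board bottom',267.3,v,.012);f('lip in',286.2,v,.03);f('board top front',243.8,v,.073);f('foot front?',298,v,.012);f('lipout',298,v,.03)
f('boardbot @125',195+268/3.7,124,.012);f('bb @ 220',195+270/3.7,220,.012)
f('boardtop near back',195+168/3.7,110+538/3.7,.073);f('boardtop far back',195+155/3.7,110+47/3.7,.073)
f('foot far L',195+60/3.7,110+47/3.7,.012);f('foot near L',195+80/3.7,110+465/3.7,.012);f('foot far R',195+387/3.7,110+47/3.7,.012)
for z in(.157,.162):f('slab bot L',195+290/3.7,110+237/3.7,z);f('slab bot R',195+335/3.7,110+237/3.7,z)
f('slab top L',195+272/3.7,110+405/3.7,.268);f('slab top R',195+352/3.7,110+405/3.7,.268)
print(s['ee_pos'],R.from_quat(s['ee_rot']).as_matrix().round(3).tolist())
```

```text
foot back [ 0.5183 -0.1528  0.012 ]
board bottom [ 0.5878 -0.1541  0.012 ]
lip in [ 0.611  -0.1529  0.03  ]
board top front [ 0.5659 -0.1485  0.073 ]
foot front? [ 0.6261 -0.1547  0.012 ]
lipout [ 0.625  -0.1532  0.03  ]
boardbot @125 [ 0.5888 -0.1227  0.012 ]
bb @ 220 [ 0.5861 -0.2462  0.012 ]
boardtop near back [ 0.5558 -0.2685  0.073 ]
boardtop far back [ 0.5601 -0.1208  0.073 ]
foot far L [ 0.5201 -0.1198  0.012 ]
foot near L [ 0.5155 -0.2677  0.012 ]
foot far R [ 0.6281 -0.1218  0.012 ]
slab bot L [ 0.5981 -0.1601  0.157 ]
slab bot R [ 0.6075 -0.1603  0.157 ]
slab bot L [ 0.5982 -0.1593  0.162 ]
slab bot R [ 0.6074 -0.1594  0.162 ]
slab top L [ 0.5983 -0.1599  0.268 ]
slab top R [ 0.607  -0.1601  0.268 ]
[ 0.60266164 -0.19580118  0.23622992] [[0.015, 1.0, 0.002], [1.0, -0.015, 0.004], [0.004, 0.002, -1.0]]
```

Measurements are consistent: the slot's inside runs from x 0.587 to 0.6105 and the slab's bottom from 0.598 to 0.6075, so it is centred. The angle difference is below 1°. Lowering.

play_rows:
  steps:
    - {"grip": 0.005,"tx": 0,"ty": -0.001,"tz": 0.015,"yaw": 0.5}
    - {"grip": 0.005,"tx": 0,"ty": -0.001,"tz": 0.035,"yaw": 0.5}
    - {"grip": 0.005,"tx": 0,"ty": -0.001,"tz": 0.055,"yaw": 0.5}
    - {"grip": 0.005,"tx": 0,"ty": -0.001,"tz": 0.075,"yaw": 0.5}
    - {"grip": 0.005,"tx": 0,"ty": -0.001,"tz": 0.095,"yaw": 0.5}
    - {"grip": 0.005,"tx": 0,"ty": -0.001,"tz": 0.11,"yaw": 0.5}
    - {"grip": 0.005,"tx": 0,"ty": -0.001,"tz": 0.12,"yaw": 0.5}
    - {"grip": 0.005,"tx": 0,"ty": -0.001,"tz": 0.125,"yaw": 0.5}
    - {"grip": 0.005,"tx": 0,"ty": -0.001,"tz": 0.13,"yaw": 0.5}
    - {"grip": 0.005,"tx": 0,"ty": -0.001,"tz": 0.133,"yaw": 0.5}
    - {"grip": 0.005,"tx": 0,"ty": -0.001,"tz": 0.135,"yaw": 0.5}
    - {"grip": 0.005,"tx": 0,"ty": -0.001,"tz": 0.137,"yaw": 0.5}

```text
t: 7.73
ee_pos: [0.6025, -0.1954, 0.1001]
ee_rot: [0.715, 0.699, 0.002, -0.0]
ft_force: [0.1, 0.7, -2.8]
opening: 0.0097
```

Run:
```python
from h import *
s=manip.state();print(s['ee_pos'],s['ft_force'],s['opening'])
cam('wrist','w4.png');cam('scene','s4.png')
a=cv2.imread('pics/s4.png')[170:270,180:290];b=cv2.imread('pics/w4.png')[100:400,180:380]
im=np.hstack([cv2.resize(a,(440,400),interpolation=cv2.INTER_CUBIC),cv2.resize(b,(267,400))]);cv2.imwrite('pics/c4.png',im)
```

```text
[ 0.60245361 -0.19540136  0.10005911] [ 0.08851458  0.67064381 -2.77970031] 0.009729009233215269
```

View pics/c4.png

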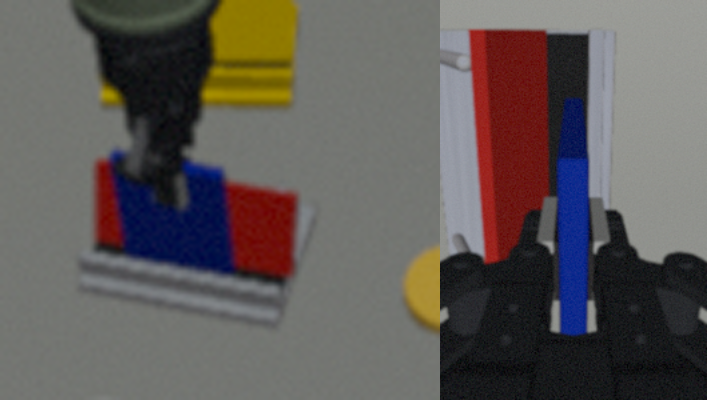

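The slab's lower edge is between lip and board, still held, about 10 mm above the floor. Lowering slowly.

play_rows:
  steps:
    - {"grip": 0.005,"tx": 0,"ty": 0,"tz": 0.002,"yaw": 0}
    - {"grip": 0.005,"tx": 0,"ty": 0,"tz": 0.004,"yaw": 0}
    - {"grip": 0.005,"tx": 0,"ty": 0,"tz": 0.006,"yaw": 0}
    - {"grip": 0.005,"tx": 0,"ty": 0,"tz": 0.008,"yaw": 0}
    - {"grip": 0.005,"tx": 0,"ty": 0,"tz": 0.008,"yaw": 0}

```text
t: 8.25
ee_pos: [0.602, -0.1953, 0.0913]
ee_rot: [0.715, 0.699, 0.002, -0.001]
ft_force: [-0.4, 0.3, -2.2]
opening: 0.0096
```

play_rows:
  steps:
    - {"grip": 0.005,"tx": 0,"ty": 0,"tz": 0.001,"yaw": 0}
    - {"grip": 0.005,"tx": 0,"ty": 0,"tz": 0.002,"yaw": 0}
    - {"grip": 0.005,"tx": 0,"ty": 0,"tz": 0.002,"yaw": 0}

```text
t: 8.5
ee_pos: [0.6023, -0.1952, 0.0896]
ee_rot: [0.715, 0.699, 0.002, -0.0]
ft_force: [0.2, 0.6, 2.4]
opening: 0.0096
```

Contact with the floor (force went from −2.8 to +2.4 N). Now opening a little, then pushing the top back towards the board with the front finger, the rear one catching it.

play_rows:
  steps:
    - {"grip": 0.014,"tx": 0,"ty": 0,"tz": 0,"yaw": 0}
    - {"grip": 0.02,"tx": 0,"ty": 0,"tz": 0,"yaw": 0}
    - {"grip": 0.028,"tx": 0,"ty": 0,"tz": 0,"yaw": 0}
    - {"grip": 0.034,"tx": 0,"ty": 0,"tz": 0,"yaw": 0}
    - {"grip": 0.034,"tx": 0,"ty": 0,"tz": 0,"yaw": 0}
    - {"grip": 0.034,"tx": 0,"ty": 0,"tz": 0,"yaw": 0}

```text
t: 9.0
ee_pos: [0.6023, -0.1952, 0.0896]
ee_rot: [0.715, 0.699, 0.002, -0.0]
ft_force: [0.0, -0.3, -0.2]
opening: 0.0339
```

Run:
```python
from h import *
s=manip.state();print(s['ee_pos'],s['ft_force'],s['opening'])
cam('wrist','w5.png');cam('scene','s5.png')
a=cv2.imread('pics/s5.png')[170:270,180:290];b=cv2.imread('pics/w5.png')[100:400,180:380]
im=np.hstack([cv2.resize(a,(440,400),interpolation=cv2.INTER_CUBIC),cv2.resize(b,(267,400))]);cv2.imwrite('pics/c5.png',im)
```

```text
[ 0.60232614 -0.1952137   0.08956072] [ 0.01973395 -0.28345264 -0.15664752] 0.03391789862252166
```

View pics/c5.png

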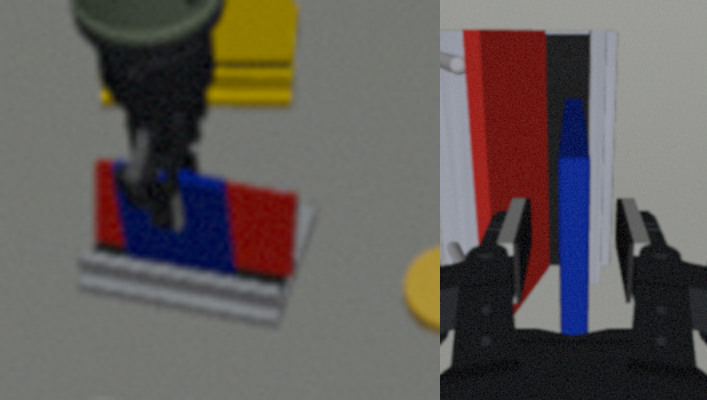

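The slab stands upright on its own between the opened pads. Nudging it back.

play_rows:
  steps:
    - {"grip": 0.034,"tx": 0,"ty": -0.005,"tz": 0,"yaw": 0}
    - {"grip": 0.034,"tx": 0,"ty": -0.009,"tz": 0,"yaw": 0}
    - {"grip": 0.034,"tx": 0,"ty": -0.012,"tz": 0,"yaw": 0}
    - {"grip": 0.034,"tx": 0,"ty": -0.015,"tz": 0,"yaw": 0}
    - {"grip": 0.034,"tx": 0,"ty": -0.018,"tz": 0,"yaw": 0}
    - {"grip": 0.034,"tx": 0,"ty": -0.021,"tz": 0,"yaw": 0}
    - {"grip": 0.034,"tx": 0,"ty": -0.025,"tz": 0,"yaw": 0}
    - {"grip": 0.034,"tx": 0,"ty": -0.029,"tz": 0,"yaw": 0}
    - {"grip": 0.034,"tx": 0,"ty": -0.033,"tz": 0,"yaw": 0}
    - {"grip": 0.034,"tx": 0,"ty": -0.037,"tz": 0,"yaw": 0}
    - {"grip": 0.034,"tx": 0,"ty": -0.04,"tz": 0,"yaw": 0}
    - {"grip": 0.034,"tx": 0,"ty": -0.04,"tz": 0,"yaw": 0}

```text
t: 10.1
ee_pos: [0.5617, -0.1944, 0.0895]
ee_rot: [0.715, 0.699, 0.002, -0.0]
ft_force: [0.2, 0.4, 0.4]
opening: 0.0338
```

Run:
```python
from h import *
s=manip.state();print(s['ee_pos'],s['ft_force'],s['opening'])
cam('wrist','w6.png');cam('scene','s6.png')
a=cv2.imread('pics/s6.png')[170:270,180:290];b=cv2.imread('pics/w6.png')[100:400,180:380]
im=np.hstack([cv2.resize(a,(440,400),interpolation=cv2.INTER_CUBIC),cv2.resize(b,(267,400))]);cv2.imwrite('pics/c6.png',im)
```

```text
[ 0.56172533 -0.19437314  0.0895169 ] [0.23151446 0.41210907 0.41304951] 0.03375499209028828
```

View pics/c6.png

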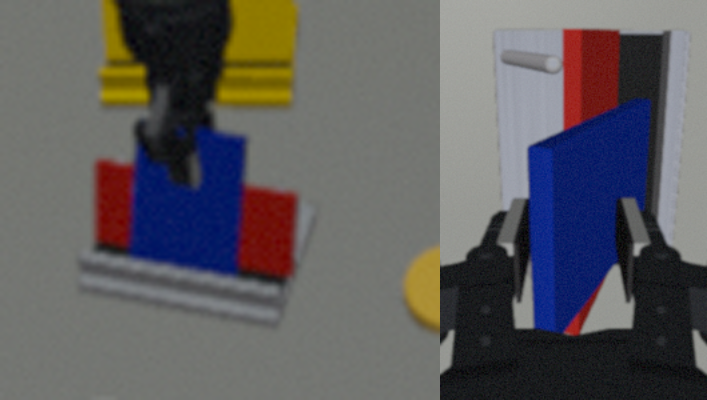

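The slab leans on the board and the force is near zero. Opening and rising.

play_rows:
  steps:
    - {"grip": 0.045,"tx": 0,"ty": 0,"tz": 0,"yaw": 0}
    - {"grip": 0.06,"tx": 0,"ty": 0,"tz": 0,"yaw": 0}
    - {"grip": 0.07,"tx": 0,"ty": 0,"tz": 0,"yaw": 0}
    - {"grip": 0.07,"tx": 0,"ty": 0,"tz": 0,"yaw": 0}
    - {"grip": 0.07,"tx": 0,"ty": 0,"tz": -0.01,"yaw": 0}
    - {"grip": 0.07,"tx": 0,"ty": 0,"tz": -0.03,"yaw": 0}
    - {"grip": 0.07,"tx": 0,"ty": 0,"tz": -0.055,"yaw": 0}
    - {"grip": 0.07,"tx": 0,"ty": 0,"tz": -0.085,"yaw": 0}
    - {"grip": 0.07,"tx": 0,"ty": 0,"tz": -0.115,"yaw": 0}
    - {"grip": 0.07,"tx": 0,"ty": 0,"tz": -0.14,"yaw": 0}
    - {"grip": 0.07,"tx": 0,"ty": 0,"tz": -0.15,"yaw": 0}
    - {"grip": 0.07,"tx": 0,"ty": 0,"tz": -0.15,"yaw": 0}

```text
t: 11.2
ee_pos: [0.563, -0.195, 0.2427]
ee_rot: [0.715, 0.699, 0.003, 0.002]
ft_force: [0.3, 0.0, -0.3]
opening: 0.0703
```

play_rows:
  steps:
    - {"grip": 0.07,"tx": 0,"ty": 0,"tz": 0,"yaw": 0}
    - {"grip": 0.07,"tx": 0,"ty": 0,"tz": 0,"yaw": 0}
    - {"grip": 0.07,"tx": 0,"ty": 0,"tz": 0,"yaw": 0}
    - {"grip": 0.07,"tx": 0,"ty": 0,"tz": 0,"yaw": 0}

```text
t: 11.53
ee_pos: [0.5626, -0.1948, 0.2418]
ee_rot: [0.715, 0.699, 0.003, 0.001]
ft_force: [-0.5, 0.5, 0.7]
opening: 0.0701
```

Run:
```python
from h import *
import pickle
s=manip.state();print(s['t'],s['ee_pos'],s['ft_force'],s['opening'])
c=cam('wrist','w7.png');pickle.dump((c,s),open('w7.pkl','wb'));cam('scene','s7.png')
a=cv2.imread('pics/s7.png')[150:290,180:420];b=cv2.imread('pics/w7.png')[80:320,160:400]
im=np.hstack([cv2.resize(a,None,fx=1.9,fy=2.85,interpolation=cv2.INTER_CUBIC)[:330],cv2.resize(b,(330,330))]);im=np.hstack([cv2.resize(a,(450,262),interpolation=cv2.INTER_CUBIC),cv2.resize(b,(262,262))]);cv2.imwrite('pics/c7.png',im)
cv2.imwrite('pics/w7c.png',cv2.resize(b,(600,600),interpolation=cv2.INTER_CUBIC))
```

```text
11.5333 [ 0.56261956 -0.19484621  0.24175079] [-0.48339577  0.53217984  0.71217551] 0.07011262999215241
```

View pics/c7.png

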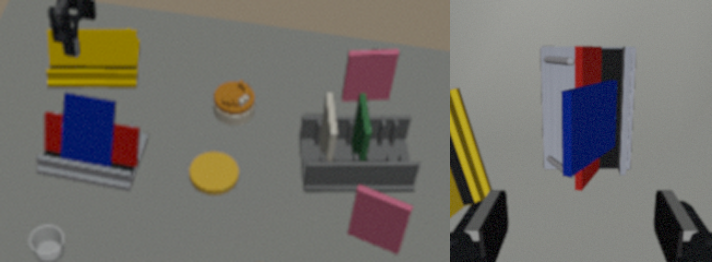

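View pics/w7c.png

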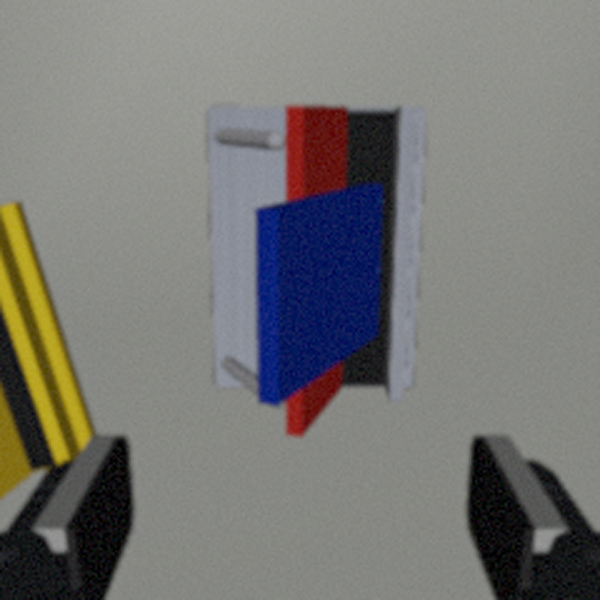

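Run:
```python
from h import *
import pickle
c,s=pickle.load(open('w7.pkl','rb'))
f=lambda n,x,y,z:print(n,np.round(onz(c,(160+x/2.5,80+y/2.5),z,s),4))
f('bot far',383,184,.012);f('bot near',379,338,.012)
for z in(.105,.11,.115):f('top front far',276,207,z);f('top front near',278,402,z);
f('top back far',257,211,.117);f('top back near',259,402,.117);f('lip far',398,110,.03);f('boardbot',347,150,.012)
```

```text
bot far [ 0.6069 -0.1597  0.012 ]
bot near [ 0.6054 -0.242   0.012 ]
top front far [ 0.5549 -0.158   0.105 ]
top front near [ 0.553  -0.2389  0.105 ]
top front far [ 0.555  -0.1573  0.11  ]
top front near [ 0.5532 -0.2368  0.11  ]
top front far [ 0.5552 -0.1567  0.115 ]
top front near [ 0.5534 -0.2347  0.115 ]
top back far [ 0.5482 -0.1577  0.117 ]
top back near [ 0.5459 -0.2337  0.117 ]
lip far [ 0.6117 -0.1233  0.03  ]
boardbot [ 0.5887 -0.1424  0.012 ]
```

```bash
python3 -c "
from h import *
print(manip.job_done(), manip.state()['t'])"
```

```text
the job is handed in; nothing more can be done
the job is handed in; nothing more can be done
```

The blue slab is out of the rack and standing on the drying rest, released, and I handed the job in at about 11.6 s of the 37 s allowed.

- **Moves:** I gripped the slab by its upper edge, slid it straight up out of the rack and carried it over the other slabs. I turned it about 78° and lowered it between the lip and the red board until the force reading showed floor contact. Then I opened the fingers slightly, pushed its top back onto the board, opened wide and rose clear.
- **Position on the rest:** in the last wrist picture the lower edge is about 14 mm in front of the board line, inside the lip, and about 3 mm off the middle. It is square to the board within about 1° and leans back about 0.49 rad, with its top about 37 mm behind the board line.
- **Surroundings:** the white and green slabs look unmoved in the scene view. I judged that by eye and did not re-measure their distance. The bystanders that view covered (one tooth model, the sponge and the jar) also looked undisturbed. I did not look again at the second tooth model, the bottle or the articulator after placing. The gripper was about 120 mm above the slab with no contact force.

No check failed or disagreed. The cameras' positions for the blue slab and the rest agreed to about 2 mm.

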